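# Show a workmate the missing glazing bar

### The job

A small window sash is assembled dry on the bench before gluing, but one of its four short upright glazing bars has been left out, and a workmate must be shown where it belongs and which loose bar to fit. From straight above, with your fingertips about 2 cm over the sash, point at the middle of the empty place for two seconds; then point in the same way, just as closely, at the middle of the one loose bar that fits there, for two seconds, and finish still pointing at it. Touch nothing at all, and neither point at nor pass low over any other bar.

Things in the scene. Friction and masses are not known exactly. Their poses are not given: they have to be found in the camera images.
- sash: Bare pine sash, no glass, flat on 18 mm bearers, fixed; 400 x 420 mm, upper face 58 mm above the bench. Origin on the bench at the centre of its 310 mm square opening; x across its width, y up its height (top rail 45 mm, bottom 65), z up. A 22 mm cross bar runs along x through the middle; upright bars belong at x = +-55, y = +-83 mm. One is missing, so two of the six panes run into one.
- empty_top (a point): Middle of the empty place, at the level of the sash's upper face (58 mm above the bench). The place is 144 mm long, between the cross bar and a rail, with an empty mortise at each end; nothing but the bench lies under it. x along the missing bar, z up.
- fitted1: One of the three upright glazing bars in place in the sash (144 mm between shoulders, 22 mm wide, 38 mm high, tongue up, fixed). Origin at the centre of its underside, x along its length, z up.
- fitted2: One of the three upright glazing bars in place in the sash (144 mm between shoulders, 22 mm wide, 38 mm high, tongue up, fixed). Origin at the centre of its underside, x along its length, z up.
- fitted3: One of the three upright glazing bars in place in the sash (144 mm between shoulders, 22 mm wide, 38 mm high, tongue up, fixed). Origin at the centre of its underside, x along its length, z up.
- bar_short: Loose, lying on the bench foot down. Pine glazing bar like those in the sash: 22 mm wide moulded foot 20 mm high, 8 mm wide tongue along its top, 38 mm high in all, with a stub tenon 10 mm long on each end. 96 mm between shoulders, 116 mm over the tenons: too short. Origin at the centre of its underside, x along its length, z up.
- bar_middle: Loose, lying on the bench foot down. Pine glazing bar like those in the sash: 22 mm wide moulded foot 20 mm high, 8 mm wide tongue along its top, 38 mm high in all, with a stub tenon 10 mm long on each end. 144 mm between shoulders, 164 mm over the tenons: this one fits the empty place. Origin at the centre of its underside, x along its length, z up.
- bar_long: Loose, lying on the bench foot down. Pine glazing bar like those in the sash: 22 mm wide moulded foot 20 mm high, 8 mm wide tongue along its top, 38 mm high in all, with a stub tenon 10 mm long on each end. 196 mm between shoulders, 216 mm over the tenons: too long. Origin at the centre of its underside, x along its length, z up.
- mallet: Beech joiner's mallet lying on its side, loose: head 125 x 68 x 90 mm high, handle reaching 200 mm to -x. Origin on the bench, 100 mm from the head's centre, which lies to +x. Leave alone.
- chisel: Bench chisel lying flat, loose, 27 mm high; wooden handle 135 mm to -x of its origin (on the bench, near the ferrule), blade 142 mm to +x. Leave alone.
- try_square: Try square lying flat, loose: 120 mm wooden stock 18 mm high, 45 mm wide steel blade reaching 170 mm to +x from one end. Origin under the stock's centre, y along the stock. Leave alone.
- glue: Upright white glue bottle, loose, 62 mm in diameter, 190 mm high; origin at the centre of its base. Leave alone.
Mind the look-alikes: they are no part of the job. Leave any green look-alike of the bar_middle alone.

How it is judged:
By the outcome, as a careful person would: the job done as asked, in the order asked, and still so for the second after the job is handed in, with the robot touching nothing.
It also fails if it takes over 43 s, if anything falls off the work surface, if the arm or the gripper's body presses on something with over 40 N, if the wrist force passes 120 N, or if a joint passes its speed limit or range.

### The arm

A 6-joint arm with a two-finger parallel gripper is mounted at the origin on the work surface. World frame = base frame: x ahead of the robot, y to its left, z up, the work surface at z = 0. Lengths are in m, angles in rad, forces in N, time in s.
With the tool pointing down it reaches from about 0.35 to 0.725 m from the base axis. Payload 4.3 kg.
Tool frame: the origin (TCP) lies at the very end of the fingers, on their centre line; the grasp point (between the pads) lies 19 mm behind it; y points along the fingers, x is the direction in which the jaws open and shut, and the axes are right-handed (so a half turn about y gives the same grasp; the last joint's range is limited). The gripper opens to 85 mm and grips with 20 to 120 N. Pads are 22 mm wide; open, the fingers measure 114 mm over their backs; the gripper's body (76 mm by 85 mm) begins 54 mm behind the grasp point. The pads swing forward as they close: fully open they stand 13 mm farther back than shut.
Start: joints at [1.218, 0.377, 0.081, 1.274, 0, 1.46], TCP at [0.138, 0.558, 0.231] pointing down, gripper open.
Joint ranges: [-2.72, 2.72], [-0.84, 1.66], [-1.02, 1.22], [-1.77, 2.12], [-1.37, 1.28], [-3.14, 3.14]. Speed limits (rad/s): [2.57, 2.57, 3.14, 3.14, 3.14, 3.14].

### API

Orientations are given as a rotation vector (axis times angle).
In Python, from station import env gives the robot as it stands.
- The arm moves only by the shell command python3 -m jog 'ROWS' [FORCE]. ROWS is a JSON object of lists of equal length, an entry for each row: "claw": the gripper command: -1 is shut, 1 is fully open, values between are in proportion; "xyz": the shift along the tool's x, y, z in cm, a list of three; "twist": the turn, a rotation vector about the tool's x, y, z in rad, a list of three. A call has 1 to 12 rows; each row shifts and turns the commanded pose from where the row before left it, along the tool's axes as they then stand; what a row does not reach is not made up. A row lasts 1/12 s, in which the tool goes at most 41.7 mm and 7.16 degrees, less where a joint would pass 70% of its speed; a pose out of reach is approached as far as the arm can. A call is refused whole if a number of a shift passes 4.17 or a number of a turn 0.125, either way. A call with a gripper value outside its range is refused whole. The fingers move at their own pace and stop on an object; FORCE is the grip in N (left out, the last holds). Time passes only in rows, so rows that do not move let the fingers close. It gives the time, the measured TCP pose, the force and the opening at its end, in the units of the state.
- env.get_obs(): the state, without advancing time (a new reading comes with each control period).
- env.read_camera(name): name is "scene" or "top"; returns a dict with "image" (480x640x3 uint8, red, green, blue), "range_z" (480x640 float32, m along the optical axis (not along the pixel's ray), 0 where there is no reading), "fx", "fy", "cx", "cy" (pixels), "k1" (the pictures are not rectified: a ray, as slopes to the right and down, at radius r is drawn at 1 + k1 r^2 times it, then the intrinsics apply), "rvec" (rotation vector, rad) and "tvec" (3), from world to camera coordinates, as OpenCV has them. Camera axes: x right, y down, z forward; pixel columns grow to the right and rows downward; lengths in m; the calibration is good to about 2 mm. A picture is of the moment at which its call begins.
- env.finish_job(): hands the job in, once; it reports no verdict.
The state is a dict: "t": time; "qpos": joint angles; "joint_velocities": joint speeds; "effort": joint torques, N m; "tool_pos": TCP position; "tcp_rot": TCP orientation; "wrist_force": force on the tool from outside, world axes, zero at the start; "wrist_torque": the same for the moment, N m; "gripper_width": opening from 0.0 (shut) to 1.0 (fully open).
Only numpy, scipy, OpenCV 4.12 (cv2) and the standard library are available. Lean on these libraries where they do the work, as an engineer would, in place of code of your own. Each camera call takes 0.05 s, during which the arm holds its last target. There are 200 camera calls.

## Working session

There is one attempt and no reset: what is moved stays moved. The work goes in short steps, Python scripts to look and compute and a shell command to move; the robot and the scene stay as the last step left them, time stands still between calls to the robot, and variables do not carry over. Pictures are saved under pics/ and viewed, about 8 in all and at most 12, crops included, and the job is handed in when it is done.

```bash
mkdir -p pics; cat > h.py <<'E'
import numpy as np, cv2
from station import env
def shot(n):
    c=env.read_camera(n); c['R']=cv2.Rodrigues(np.array(c['rvec'],float))[0]; c['t']=np.array(c['tvec'],float).ravel(); return c
def K(c): return np.array([[c['fx'],0,c['cx']],[0,c['fy'],c['cy']],[0,0,1.]])
def rays(c,uv):
    uv=np.array(uv,float).reshape(-1,2); d=(uv-[c['cx'],c['cy']])/[c['fx'],c['fy']]; s=d.copy()
    for _ in range(20): s=d/(1+c['k1']*(s**2).sum(1,keepdims=True))
    return s
def plane(c,uv,z):
    s=rays(c,uv); D=np.c_[s,np.ones(len(s))]@c['R']; o=-c['R'].T@c['t']
    return o+D*((z-o[2])/D[:,2])[:,None]
def proj(c,P):
    p=np.array(P,float).reshape(-1,3)@c['R'].T+c['t']; s=p[:,:2]/p[:,2:]
    return s*(1+c['k1']*(s**2).sum(1,keepdims=True))*[c['fx'],c['fy']]+[c['cx'],c['cy']]
E
python3 - <<'E'
from h import *
for n in('top','scene'):
    c=shot(n); cv2.imwrite(f'pics/{n}0.png',c['image'][:,:,::-1]); print(n,c['fx'],c['cx'],c['cy'],c['k1'],-c['R'].T@c['t'])
    print(plane(c,[[0,0],[639,0],[639,479],[0,479]],0).round(2).tolist())
print(env.get_obs())
E
```

```text
top 576.1261132267537 328.9313964487827 239.39946841310726 -0.1146917867725372 [0.16079973 0.00532591 1.67373477]
[[1.43, 1.08, 0.0], [1.28, -1.14, 0.0], [-0.26, -0.86, 0.0], [-0.15, 0.99, 0.0]]
scene 621.5991371407187 321.1820139516568 249.52376244860307 0.02536817975468512 [1.5190659  0.49471558 1.46328243]
[[-0.21, -1.96, 0.0], [-1.48, 0.6, 0.0], [0.73, 0.93, 0.0], [1.39, -0.4, 0.0]]
{'t': 0.1, 'qpos': array([ 1.21767012e+00,  3.77976274e-01,  7.98066345e-02,  1.27443081e+00,
       -2.15872151e-05,  1.46047791e+00]), 'joint_velocities': array([ 0.00030606, -0.00085606,  0.00272644,  0.00029484,  0.00046654,
        0.00055861]), 'effort': array([ 1.38153158e-03, -4.64697826e+01,  2.70581031e+01,  1.20194588e-02,
       -1.25707511e-04,  1.61719299e-05]), 'tool_pos': array([0.13805573, 0.55758288, 0.23048042]), 'tcp_rot': array([-1.31531602, -1.02736495,  1.02990743]), 'wrist_force': array([-0.14856404, -0.46834148, -0.11641385]), 'wrist_torque': array([-0.00382121,  0.0412637 ,  0.01933162]), 'gripper_width': 0.9994520970545827}
```

View pics/top0.png

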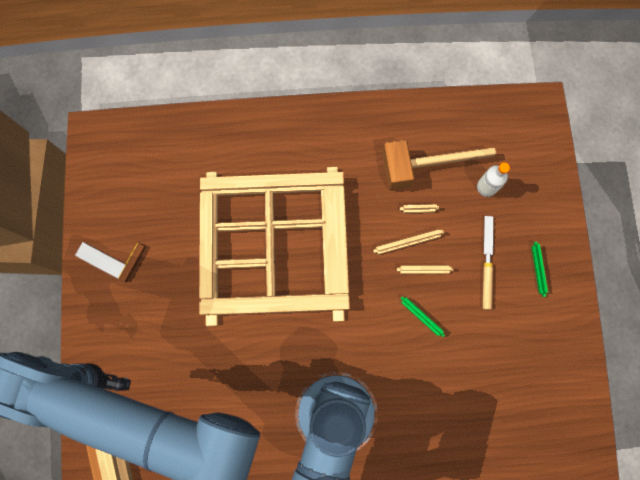

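View pics/scene0.png

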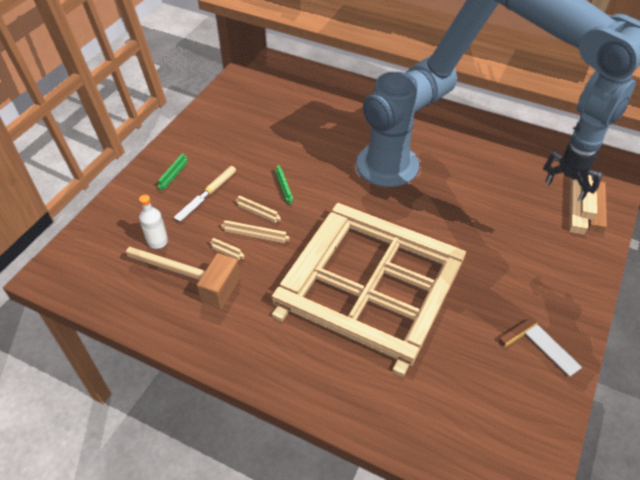

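The top view shows the sash around (273,246). Its cross bar is the vertical bar at column 269, and the wide bottom rail is on the right. Bars are in place upper-left, upper-right and lower-left, so the empty place is lower-right, near (298,262). The loose bars are short (420,208), long (409,241) and middle (425,270). The green look-alikes are at (422,316) and (540,269).

```bash
python3 - <<'E'
from h import *
c=shot('top'); im=c['image']; hsv=cv2.cvtColor(im,cv2.COLOR_RGB2HSV)
vv,uu=np.mgrid[0:480,0:640]; uv=np.c_[uu.ravel(),vv.ravel()]
s=rays(c,uv); Z=c['range_z'].ravel().astype(float)
P=((np.c_[s,np.ones(len(s))]*Z[:,None]-c['t'])@c['R']).reshape(480,640,3); H=P[...,2]
print('bench noise',np.median(H[150:170,120:180]),H[150:170,120:180].std())
m=((hsv[...,0]<35)&(hsv[...,0]>14)&(hsv[...,2]>150)).astype(np.uint8)
m[:, :]=m; m[345:]=0; m[:140]=0
cs,_=cv2.findContours(m,cv2.RETR_EXTERNAL,cv2.CHAIN_APPROX_NONE)
for k in cs:
    if cv2.contourArea(k)<60: continue
    mm=cv2.drawContours(np.zeros_like(m),[k],-1,1,-1)>0
    print('px',k[:,0].mean(0).round(),'area',cv2.contourArea(k),'H95',np.percentile(H[mm],95).round(4))
    for z in (.02,.038):
        w=plane(c,k[:,0],z)[:,:2].astype(np.float32); r=cv2.minAreaRect(w); print('  ',z,np.round(r[0],4),np.round(r[1],4),round(r[2],1))
# sash: top faces by height
t=((H>.048)&(H<.07)&(m>0)).astype(np.uint8); t[:,:190]=0;t[:,360:]=0
cs,hi=cv2.findContours(m[:, :].copy(),cv2.RETR_CCOMP,cv2.CHAIN_APPROX_NONE)
for k,h in zip(cs,hi[0]):
    if h[3]>=0 and cv2.contourArea(k)>300:
        w=plane(c,k[:,0],.058)[:,:2].astype(np.float32); r=cv2.minAreaRect(w); print('hole',k[:,0].mean(0).round(),np.round(r[0],4),np.round(r[1],4),round(r[2],1))
v=np.hstack([cv2.resize(im[165:330,190:360],None,fx=4.6,fy=4.6*.75/.75,interpolation=cv2.INTER_CUBIC)])[:600]
cv2.imwrite('pics/sash.png',cv2.resize(im[160:335,185:465],None,fx=2.85,fy=2.85,interpolation=cv2.INTER_CUBIC)[:,:,::-1])
E
```

```text
bench noise 0.00045072434047581925 0.04844910959735485
px [425. 269.] area 409.5 H95 0.0426
   0.02 [ 0.3917 -0.2841] [0.1611 0.0235] 86.2
   0.038 [ 0.3892 -0.281 ] [0.1593 0.0233] 86.2
px [101. 260.] area 654.0 H95 0.0175
   0.02 [0.48   0.6685] [0.1548 0.0456] 59.7
   0.038 [0.4765 0.6613] [0.1531 0.0451] 59.7
px [ 19. 251.] area 177.5 H95 -0.4062
   0.02 [0.5204 0.9238] [0.0546 0.0718] 2.8
   0.038 [0.5165 0.9138] [0.054 0.071] 2.8
px [408. 241.] area 479.5 H95 0.043
   0.02 [ 0.4769 -0.2441] [0.0244 0.2163] 12.0
   0.038 [ 0.4735 -0.2414] [0.0241 0.2139] 12.0
px [488. 262.] area 657.0 H95 0.0316
   0.02 [ 0.4002 -0.4717] [0.0268 0.2767] 83.1
   0.038 [ 0.3976 -0.4665] [0.0265 0.2737] 83.1
px [419. 208.] area 240.5 H95 0.0425
   0.02 [ 0.5751 -0.2854] [0.1139 0.0245] 86.4
   0.038 [ 0.5705 -0.2823] [0.1127 0.0243] 86.4
px [273. 246.] area 20269.5 H95 0.0628
   0.02 [0.4932 0.154 ] [0.4328 0.4617] 88.6
   0.038 [0.4896 0.1524] [0.4281 0.4566] 88.6
px [492. 181.] area 449.0 H95 0.1513
   0.02 [ 0.6453 -0.5123] [0.0598 0.1001] 40.6
   0.038 [ 0.6401 -0.5067] [0.0592 0.099 ] 40.6
px [504. 167.] area 71.0 H95 0.1954
   0.02 [ 0.6858 -0.5582] [0.0319 0.0288] 86.8
   0.038 [ 0.6801 -0.552 ] [0.0315 0.0285] 86.8
px [453. 156.] area 539.5 H95 0.0669
   0.02 [ 0.7307 -0.4064] [0.0241 0.2669] 5.3
   0.038 [ 0.7245 -0.4019] [0.0239 0.264 ] 5.3
px [618. 168.] area 1553.0 H95 -0.7353
   0.02 [ 0.6451 -0.8809] [0.2145 0.2632] 79.1
   0.038 [ 0.6399 -0.8713] [0.2122 0.2603] 79.1
px [ 37. 160.] area 412.0 H95 -0.4073
   0.02 [0.8033 0.8821] [0.1536 0.0469] 3.7
   0.038 [0.7963 0.8725] [0.1519 0.0464] 3.7
hole [241. 282.] [0.3839 0.2459] [0.1512 0.0914] 88.3
hole [240. 244.] [0.4927 0.2419] [0.1477 0.0936] 88.6
hole [298. 261.] [0.434 0.079] [0.1471 0.2011] 88.6
hole [240. 208.] [0.6012 0.239 ] [0.1483 0.0926] 88.7
hole [297. 205.] [0.5974 0.0743] [0.1461 0.0923] 88.3
```

View pics/sash.png

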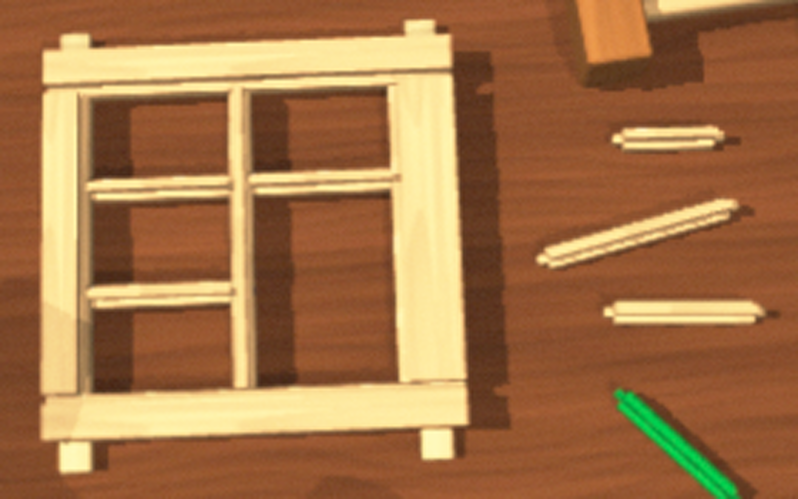

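The crop confirms the layout: the empty pane is lower-right, and the middle bar runs crop (605–765, 312). The double-pane hole is about 200 x 146 mm, as it should be (155+44 by 144). I'll check the estimated sash and bar poses by projecting them into both views.

```bash
cat > ov.py <<'E'
from h import *
import sys
E=np.array([.434,.079]);a=np.radians(88.6);ey=np.array([np.cos(a),np.sin(a)]);ex=np.array([ey[1],-ey[0]])
O=E+.055*ex+.083*ey; print('O',O)
B=np.array([.3905,-.2825]); ba=np.radians(86.2)
def rect(o,x,y,x0,x1,y0,y1,z): return [np.r_[o+i*x+j*y,z] for i,j in((x0,y0),(x1,y0),(x1,y1),(x0,y1))]
S=4
def draw(n,box,name):
    c=shot(n); u0,v0,u1,v1=box
    im=cv2.resize(c['image'][v0:v1,u0:u1],None,fx=S,fy=S,interpolation=cv2.INTER_CUBIC)[:,:,::-1].copy()
    def pl(P,col): cv2.polylines(im,[np.round((proj(c,P)+.5-[u0,v0])*S).astype(int)],True,col,1)
    pl(rect(O,ex,ey,-.2,.2,-.22,.2,.058),(255,0,0)); pl(rect(O,ex,ey,-.155,.155,-.155,.155,.058),(0,0,255))
    for x,y in((55,83),(-55,83),(55,-83),(-55,-83)): pl(rect(O,ex,ey,x/1e3-.004,x/1e3+.004,y/1e3-.072,y/1e3+.072,.056),(255,0,255))
    bx=np.array([np.cos(ba),np.sin(ba)]);by=np.array([-bx[1],bx[0]])
    pl(rect(B,bx,by,-.072,.072,-.011,.011,0),(255,0,0)); pl(rect(B,bx,by,-.072,.072,-.004,.004,.038),(0,0,255))
    cv2.imwrite(name,im)
if __name__=='__main__':
    draw('top',(190,165,390,315),'pics/a1.png'); draw('top',(360,190,480,300),'pics/a3.png')
    draw('scene',(205,190,405,340),'pics/a2.png')
    c=[cv2.imread(f'pics/a{i}.png') for i in(1,2)]; b=cv2.imread('pics/a3.png')
    cv2.imwrite('pics/ovA.png',c[0]); cv2.imwrite('pics/ovB.png',c[1]); cv2.imwrite('pics/ovC.png',b)
E
python3 ov.py
```

```text
O [0.49101145 0.16063145]
```

View pics/ovA.png

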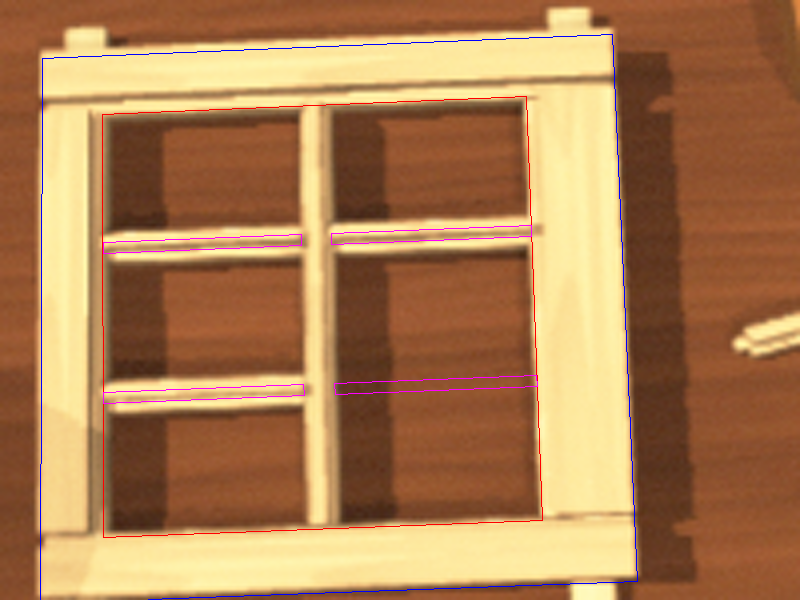

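View pics/ovB.png

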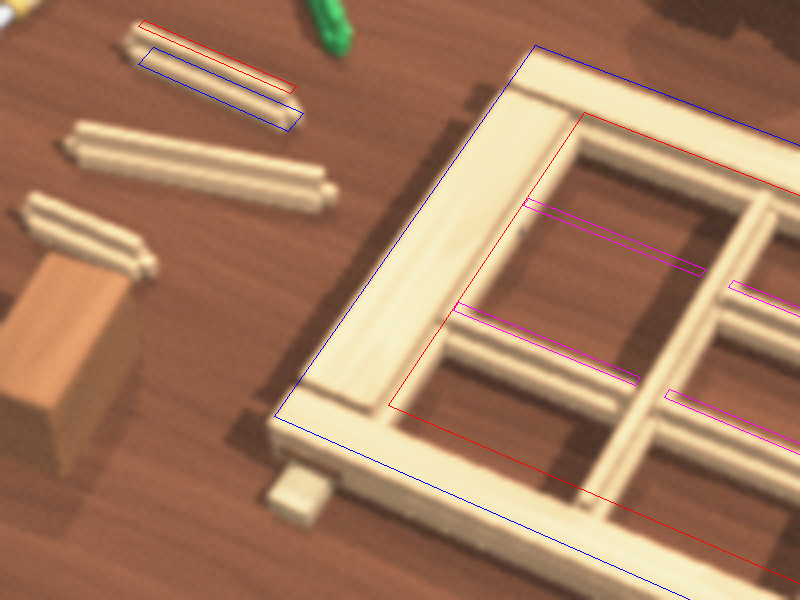

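View pics/ovC.png

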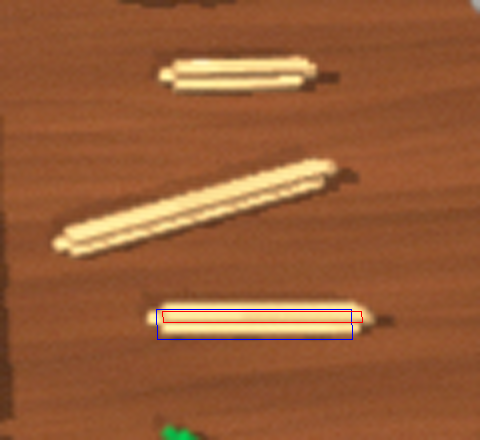

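Both views agree on the sash to about 3 mm: a shift of +3 mm in x puts the outline and tongues on the picture, so the empty middle is about (0.437, 0.079). The middle bar needs +4 mm in x, giving about (0.394, -0.283). Now the shifts in tool axes.

```bash
cat > go.py <<'E'
from h import *; import sys
o=env.get_obs(); R=cv2.Rodrigues(np.array(o['tcp_rot']))[0]
print(R.round(3).tolist(),'t',o['t'],'pos',o['tool_pos'].round(4),'q',o['qpos'].round(2),'w',o['gripper_width'])
p=o['tool_pos']
for a in sys.argv[1:]:
    T=np.array(eval(a)); print(a,'tool cm',(R.T@(T-p)*100).round(2)); p=T
E
python3 go.py '[.437,.079,.23]' '[.437,.079,.078]'
```

```text
[[0.24, -0.0, -0.971], [0.971, -0.001, 0.24], [-0.001, -1.0, 0.0]] t 0.3 pos [0.1382 0.558  0.231 ] q [1.22 0.38 0.08 1.27 0.   1.46] w 1.0006661348877108
[.437,.079,.23] tool cm [-39.31   0.12 -40.52]
[.437,.079,.078] tool cm [ 1.00e-02  1.52e+01 -0.00e+00]
```

```bash
python3 -m jog '{"claw":[-1,-1,-1,-1,-1,-1,-1,-1,-1,-1,-1,-1],"xyz":[[-1,0,-1],[-1.6,0,-1.6],[-1.6,0,-1.6],[-1.6,0,-1.6],[-1.6,0,-1.6],[-1.6,0,-1.6],[-1.6,0,-1.6],[-1.6,0,-1.6],[-1.6,0,-1.6],[-1.6,0,-1.6],[-1.6,0,-1.6],[-1.6,0,-1.6]],"twist":[[0,0,0],[0,0,0],[0,0,0],[0,0,0],[0,0,0],[0,0,0],[0,0,0],[0,0,0],[0,0,0],[0,0,0],[0,0,0],[0,0,0]]}'; python3 go.py '[.437,.079,.23]'
```

```text
t: 1.3
tool_pos: [0.2745, 0.3319, 0.2314]
tcp_rot: [-1.314, -1.029, 1.028]
wrist_force: [1.2, 0.1, 0.4]
gripper_width: -0.001
[[0.24, 0.0, -0.971], [0.971, 0.0, 0.24], [0.0, -1.0, -0.0]] t 1.3 pos [0.2745 0.3319 0.2314] q [ 0.73  0.09 -0.3   1.19 -0.    0.97] w -0.0013705311098995403
[.437,.079,.23] tool cm [-20.65   0.14 -21.85]
```

```bash
python3 -m jog '{"claw":[-1,-1,-1,-1,-1,-1,-1,-1,-1,-1,-1,-1],"xyz":[[-1.8,0,-1.9],[-2,0,-2.1],[-2,0,-2.1],[-2,0,-2.1],[-2,0,-2.1],[-2,0,-2.1],[-2,0,-2.1],[-2,0,-2.1],[-2,0,-2.1],[-1.6,0,-1.7],[-1.2,0,-1.4],[0,0,0]],"twist":[[0,0,0],[0,0,0],[0,0,0],[0,0,0],[0,0,0],[0,0,0],[0,0,0],[0,0,0],[0,0,0],[0,0,0],[0,0,0],[0,0,0]]}'; python3 go.py '[.437,.079,.078]'
```

```text
t: 2.3
tool_pos: [0.4382, 0.0781, 0.2313]
tcp_rot: [-1.318, -1.026, 1.025]
wrist_force: [0.1, 0.5, -0.1]
gripper_width: -0.0
[[0.244, 0.002, -0.97], [0.97, -0.001, 0.244], [-0.001, -1.0, -0.002]] t 2.3 pos [0.4382 0.0781 0.2313] q [ 0.03  0.11 -0.26  1.19 -0.    0.28] w -0.00016479577124635874
[.437,.079,.078] tool cm [ 0.07 15.33  0.16]
```

```bash
python3 -m jog '{"claw":[-1,-1,-1,-1,-1,-1,-1,-1,-1,-1,-1,-1],"xyz":[[0,1.4,0],[0,1.8,0],[0,1.8,0],[0,1.8,0],[0,1.8,0],[0,1.7,0],[0,1.5,0],[0,1.2,0],[0,0.9,0],[0,0.4,0],[0,0,0],[0,0,0]],"twist":[[0,0,0],[0,0,0],[0,0,0],[0,0,0],[0,0,0],[0,0,0],[0,0,0],[0,0,0],[0,0,0],[0,0,0],[0,0,0],[0,0,0]]}'; python3 go.py '[.437,.079,.078]'; sed -i 's/\[.434,.079\]/[.437,.079]/; s/\[.3905,-.2825\]/[.394,-.283]/' ov.py; python3 - <<'E'
import ov
from h import *
ov.draw('scene',(250,180,450,330),'pics/p1.png')
E
```

```text
t: 3.3
tool_pos: [0.4363, 0.0808, 0.0886]
tcp_rot: [-1.314, -1.029, 1.028]
wrist_force: [-0.6, -0.0, -0.1]
gripper_width: -0.001
[[0.24, 0.0, -0.971], [0.971, 0.0, 0.24], [0.0, -1.0, -0.0]] t 3.3 pos [0.4363 0.0808 0.0886] q [ 0.04  0.22 -0.53  0.82  0.    0.28] w -0.0013245249169934604
[.437,.079,.078] tool cm [-0.16  1.06 -0.11]
O [0.49401145 0.16063145]
```

View pics/p1.png

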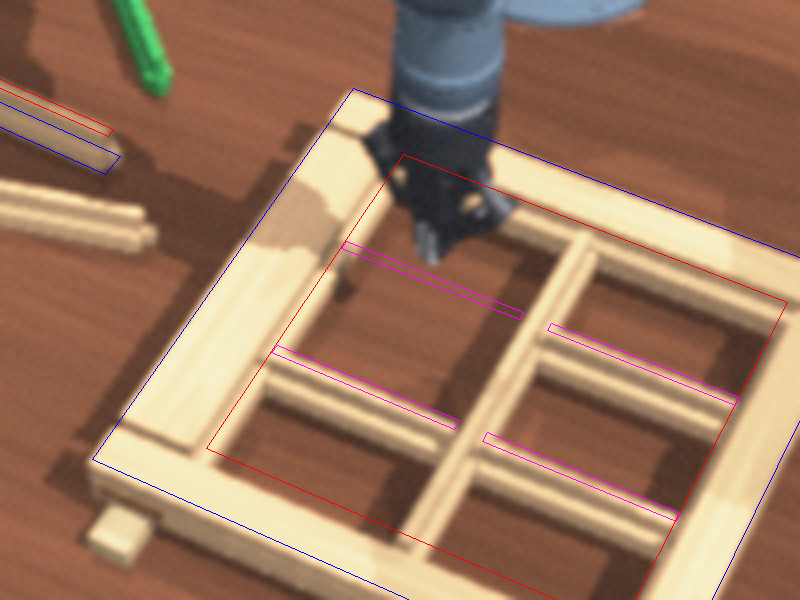

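The outline now matches in the scene view, and the fingertip at (430,262) is over the empty place. I'll lower the last centimetre and dwell.

```bash
python3 -m jog '{"claw":[-1,-1,-1,-1,-1,-1,-1,-1,-1,-1,-1,-1],"xyz":[[-0.1,0.4,0],[-0.1,0.4,0],[0,0.25,0],[0,0,0],[0,0,0],[0,0,0],[0,0,0],[0,0,0],[0,0,0],[0,0,0],[0,0,0],[0,0,0]],"twist":[[0,0,0],[0,0,0],[0,0,0],[0,0,0],[0,0,0],[0,0,0],[0,0,0],[0,0,0],[0,0,0],[0,0,0],[0,0,0],[0,0,0]]}'; python3 go.py '[.437,.079,.078]' ; for i in 1 ; do python3 -m jog '{"claw":[-1,-1,-1,-1,-1,-1,-1,-1,-1,-1,-1,-1],"xyz":[[0,0,0],[0,0,0],[0,0,0],[0,0,0],[0,0,0],[0,0,0],[0,0,0],[0,0,0],[0,0,0],[0,0,0],[0,0,0],[0,0,0]],"twist":[[0,0,0],[0,0,0],[0,0,0],[0,0,0],[0,0,0],[0,0,0],[0,0,0],[0,0,0],[0,0,0],[0,0,0],[0,0,0],[0,0,0]]}';done
```

```text
t: 4.35
tool_pos: [0.4357, 0.0786, 0.0778]
tcp_rot: [-1.314, -1.029, 1.028]
wrist_force: [0.9, 0.8, -0.1]
gripper_width: -0.0
[[0.24, 0.0, -0.971], [0.971, 0.0, 0.24], [0.0, -1.0, -0.0]] t 4.35 pos [0.4357 0.0786 0.0778] q [ 0.03  0.23 -0.55  0.79  0.    0.28] w -2.978231902613912e-05
[.437,.079,.078] tool cm [ 0.07 -0.02 -0.12]
t: 5.35
tool_pos: [0.4357, 0.0786, 0.0778]
tcp_rot: [-1.314, -1.029, 1.028]
wrist_force: [-0.1, 0.3, -0.1]
gripper_width: 0.002
```

```bash
python3 -m jog '{"claw":[-1,-1,-1,-1,-1,-1,-1,-1,-1,-1,-1,-1],"xyz":[[0,0,0],[0,0,0],[0,0,0],[0,0,0],[0,0,0],[0,0,0],[0,0,0],[0,0,0],[0,0,0],[0,0,0],[0,0,0],[0,0,0]],"twist":[[0,0,0],[0,0,0],[0,0,0],[0,0,0],[0,0,0],[0,0,0],[0,0,0],[0,0,0],[0,0,0],[0,0,0],[0,0,0],[0,0,0]]}'; python3 - <<'E'
import ov
from h import *
ov.draw('top',(230,190,430,340),'pics/p2.png')
E
python3 go.py '[.437,.079,.078]' '[.437,.079,.22]' '[.394,-.283,.22]' '[.394,-.283,.058]'
```

```text
t: 6.35
tool_pos: [0.4357, 0.0786, 0.0778]
tcp_rot: [-1.314, -1.029, 1.028]
wrist_force: [-0.1, -0.5, 0.2]
gripper_width: -0.003
O [0.49401145 0.16063145]
[[0.24, 0.0, -0.971], [0.971, 0.0, 0.24], [0.0, -1.0, -0.0]] t 6.4 pos [0.4357 0.0786 0.0778] q [ 0.03  0.23 -0.55  0.79  0.    0.28] w -0.0028122993962012375
[.437,.079,.078] tool cm [ 0.07 -0.02 -0.12]
[.437,.079,.22] tool cm [  0.  -14.2  -0. ]
[.394,-.283,.22] tool cm [-36.17  -0.    -4.53]
[.394,-.283,.058] tool cm [-0.  16.2  0. ]
```

View pics/p2.png

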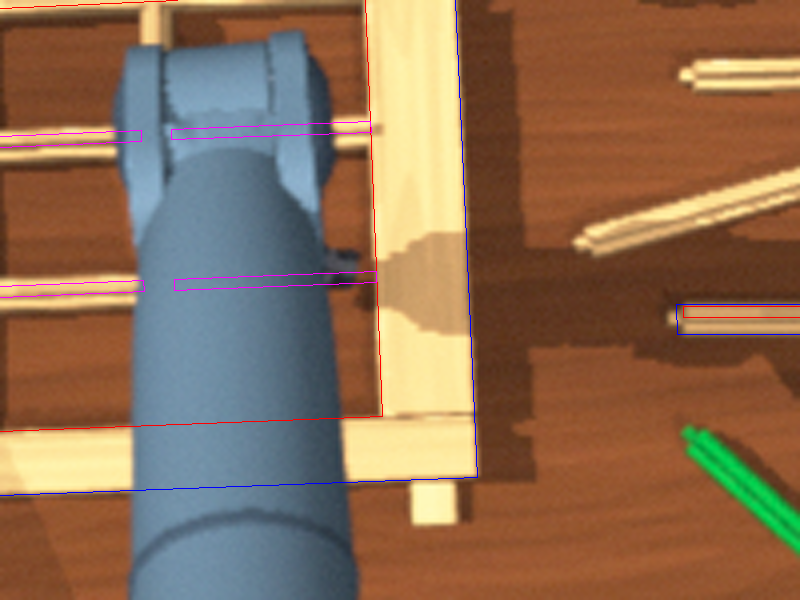

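With the arm above, the overlay fits the sash edges, fitted tongues and middle bar within about 1 px. The dwell is over 2.5 s. I'll add a short margin, then go up and across.

```bash
python3 -m jog '{"claw":[-1,-1,-1,-1,-1,-1,-1,-1,-1,-1,-1,-1],"xyz":[[0,0,0],[0,0,0],[0,0,0],[0,-1,0],[0,-1.6,0],[0,-1.8,0],[0,-1.8,0],[0,-1.8,0],[0,-1.8,0],[0,-1.8,0],[0,-1.6,0],[0,-1,0]],"twist":[[0,0,0],[0,0,0],[0,0,0],[0,0,0],[0,0,0],[0,0,0],[0,0,0],[0,0,0],[0,0,0],[0,0,0],[0,0,0],[0,0,0]]}'
python3 -m jog '{"claw":[-1,-1,-1,-1,-1,-1,-1,-1,-1,-1,-1,-1],"xyz":[[-1,0,-0.1],[-1.5,0,-0.2],[-1.8,0,-0.2],[-1.8,0,-0.2],[-1.8,0,-0.2],[-1.8,0,-0.2],[-1.8,0,-0.2],[-1.8,0,-0.2],[-1.8,0,-0.2],[-1.8,0,-0.2],[-1.8,0,-0.3],[-1.8,0,-0.3]],"twist":[[0,0,0],[0,0,0],[0,0,0],[0,0,0],[0,0,0],[0,0,0],[0,0,0],[0,0,0],[0,0,0],[0,0,0],[0,0,0],[0,0,0]]}'
python3 go.py '[.394,-.283,.22]'
```

```text
t: 7.4
tool_pos: [0.4364, 0.0786, 0.2216]
tcp_rot: [-1.316, -1.03, 1.027]
wrist_force: [0.8, -0.2, -0.6]
gripper_width: 0.001
t: 8.4
tool_pos: [0.4095, -0.1276, 0.2188]
tcp_rot: [-1.313, -1.027, 1.029]
wrist_force: [0.2, -0.2, -0.1]
gripper_width: 0.0
[[0.241, -0.001, -0.971], [0.971, 0.0, 0.241], [0.0, -1.0, 0.001]] t 8.4 pos [ 0.4095 -0.1276  0.2188] q [-0.45  0.09 -0.33  1.16 -0.   -0.21] w 0.00010204749795143004
[.394,-.283,.22] tool cm [-15.46  -0.12  -2.24]
```

```bash
python3 -m jog '{"claw":[-1,-1,-1,-1,-1,-1,-1,-1,-1,-1,-1,-1],"xyz":[[-1.8,0,-0.3],[-1.8,0,-0.3],[-1.8,0,-0.3],[-1.8,0,-0.3],[-1.8,0,-0.3],[-1.8,0,-0.2],[-1.8,0,-0.2],[-1.4,0,-0.2],[-1,0,-0.1],[-0.4,0,0],[0,0,0],[0,0,0]],"twist":[[0,0,0],[0,0,0],[0,0,0],[0,0,0],[0,0,0],[0,0,0],[0,0,0],[0,0,0],[0,0,0],[0,0,0],[0,0,0],[0,0,0]]}'
python3 -m jog '{"claw":[-1,-1,-1,-1,-1,-1,-1,-1,-1,-1,-1,-1],"xyz":[[0,1,0],[0,1.6,0],[0,1.8,0],[0,1.8,0],[0,1.8,0],[0,1.7,0],[0,1.5,0],[0,1.2,0],[0,0.9,0],[0,0.5,0],[0,0,0],[0,0,0]],"twist":[[0,0,0],[0,0,0],[0,0,0],[0,0,0],[0,0,0],[0,0,0],[0,0,0],[0,0,0],[0,0,0],[0,0,0],[0,0,0],[0,0,0]]}'
python3 go.py '[.394,-.283,.058]';python3 - <<'E'
import ov
ov.draw('scene',(180,140,380,290),'pics/p3.png')
E
```

```text
t: 9.4
tool_pos: [0.3948, -0.2807, 0.2196]
tcp_rot: [-1.313, -1.029, 1.028]
wrist_force: [0.7, -1.0, 0.3]
gripper_width: -0.003
t: 10.4
tool_pos: [0.3952, -0.281, 0.0821]
tcp_rot: [-1.314, -1.029, 1.029]
wrist_force: [-0.5, -0.7, 1.1]
gripper_width: 0.002
[[0.24, 0.0, -0.971], [0.971, 0.0, 0.24], [0.0, -1.0, -0.0]] t 10.4 pos [ 0.3952 -0.281   0.0821] q [-0.75  0.3  -0.44  0.83  0.   -0.51] w 0.0016506568072059895
[.394,-.283,.058] tool cm [-0.23  2.41  0.07]
O [0.49401145 0.16063145]
```

View pics/p3.png

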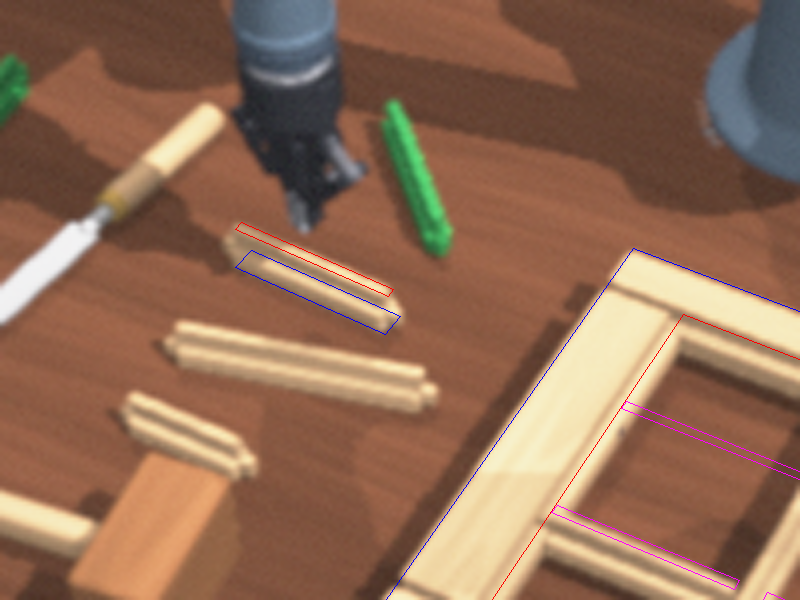

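The overlay sits on the middle bar in the scene view too, running (237,225)–(393,295), with the fingertips at (305,225) above its middle. Now the last 2.4 cm, then dwell.

```bash
python3 -m jog '{"claw":[-1,-1,-1,-1,-1,-1,-1,-1,-1,-1,-1,-1],"xyz":[[-0.1,0.6,0],[-0.1,0.7,0],[0,0.6,0],[0,0.4,0],[0,0.1,0],[0,0,0],[0,0,0],[0,0,0],[0,0,0],[0,0,0],[0,0,0],[0,0,0]],"twist":[[0,0,0],[0,0,0],[0,0,0],[0,0,0],[0,0,0],[0,0,0],[0,0,0],[0,0,0],[0,0,0],[0,0,0],[0,0,0],[0,0,0]]}'
python3 -m jog '{"claw":[-1,-1,-1,-1,-1,-1,-1,-1,-1,-1,-1,-1],"xyz":[[0,0,0],[0,0,0],[0,0,0],[0,0,0],[0,0,0],[0,0,0],[0,0,0],[0,0,0],[0,0,0],[0,0,0],[0,0,0],[0,0,0]],"twist":[[0,0,0],[0,0,0],[0,0,0],[0,0,0],[0,0,0],[0,0,0],[0,0,0],[0,0,0],[0,0,0],[0,0,0],[0,0,0],[0,0,0]]}'
python3 -m jog '{"claw":[-1,-1,-1,-1,-1,-1,-1,-1,-1,-1,-1,-1],"xyz":[[0,0,0],[0,0,0],[0,0,0],[0,0,0],[0,0,0],[0,0,0],[0,0,0],[0,0,0],[0,0,0],[0,0,0],[0,0,0],[0,0,0]],"twist":[[0,0,0],[0,0,0],[0,0,0],[0,0,0],[0,0,0],[0,0,0],[0,0,0],[0,0,0],[0,0,0],[0,0,0],[0,0,0],[0,0,0]]}'
python3 - <<'E'
import ov
ov.draw('scene',(180,140,380,290),'pics/p4.png')
E
```

```text
t: 11.45
tool_pos: [0.3946, -0.2832, 0.0579]
tcp_rot: [-1.315, -1.029, 1.028]
wrist_force: [-0.2, -0.7, -0.2]
gripper_width: -0.0
t: 12.45
tool_pos: [0.3945, -0.2831, 0.0578]
tcp_rot: [-1.314, -1.029, 1.028]
wrist_force: [-0.2, 0.0, -0.0]
gripper_width: 0.002
t: 13.45
tool_pos: [0.3945, -0.2831, 0.0578]
tcp_rot: [-1.314, -1.029, 1.028]
wrist_force: [0.6, 0.1, -0.7]
gripper_width: -0.001
O [0.49401145 0.16063145]
```

View pics/p4.png

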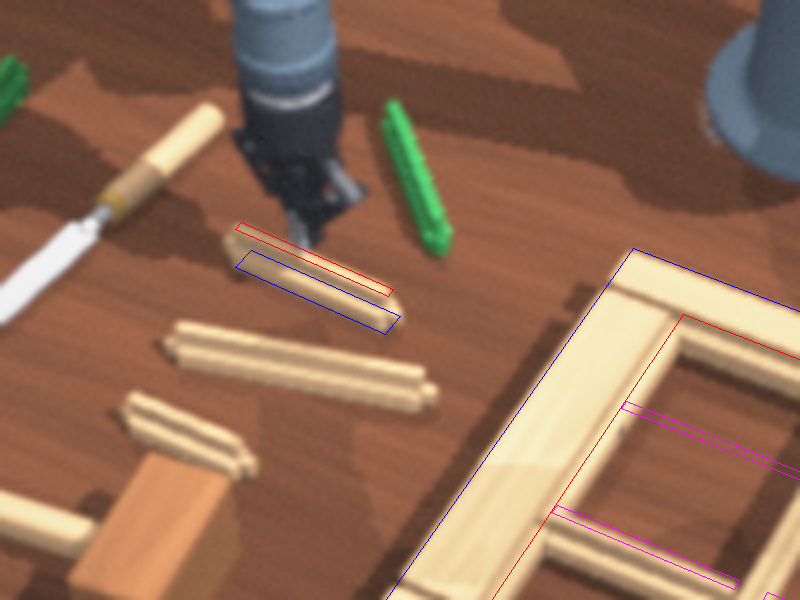

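The fingertips at (305,243) hover just above the middle of the middle bar without touching it. Short margin, then hand in.

```bash
python3 -m jog '{"claw":[-1,-1,-1,-1,-1,-1],"xyz":[[0,0,0],[0,0,0],[0,0,0],[0,0,0],[0,0,0],[0,0,0]],"twist":[[0,0,0],[0,0,0],[0,0,0],[0,0,0],[0,0,0],[0,0,0]]}'; python3 -c "
from station import env; print(env.finish_job())"
```

```text
t: 14.0
tool_pos: [0.3945, -0.2831, 0.0578]
tcp_rot: [-1.314, -1.029, 1.028]
wrist_force: [-0.5, 0.2, 0.2]
gripper_width: 0.001
the job is handed in; nothing more can be done
None
```

I pointed at both spots in the order asked and handed the job in at 14.0 s, still pointing at `bar_middle`; `finish_job` gives no verdict. The gripper was shut and pointing straight down both times.

| Spot | TCP position (m) | Height above it | Held for |
|---|---|---|---|
| Middle of the empty place | (0.436, 0.079, 0.078) | 2 cm over the sash's upper face | about 2.5 s |
| Middle of `bar_middle` | (0.3945, -0.283, 0.058) | 2 cm over its top | about 3 s |

- **Clearance:** I crossed between the two at a height of about 22 cm. The wrist-force readings stayed within about 1.3 N, so there was no sign of contact.
- **Position checks:** Outlines drawn from my measured poses lay on the sash edges and the middle bar to about 2–3 mm in both cameras. The exception was the tongues of the fitted bars: in the scene camera they sat about 2 px below my prediction, while the top camera agreed. I put that down to their exact height and did not correct for it.

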